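# Tare the counter scale with its pulled-off knob

## Task

Tare the counter scale for the jar: first stand the jar upright in the middle of the scale's round pan and let go of it. Then pick up the loose control knob, turn it so that its D-shaped bore matches the D-shaft on the scale (knob nose over the rib on the collar), push it fully home, press the sprung shaft down to its stop and finish while still holding the knob pressed down. Do not tip the jar and leave the cheeses where they are.

Things in the scene. Friction and masses are not known exactly. Their poses are not given: they have to be found in the camera images.
- jar: Closed amber glass jar with a steel lid and plain paper label, 56 mm in diameter, 75 mm tall, about 0.22 kg; origin at the centre of its underside, z up its axis. Stands upright on the deck.
- knob: Black knob, 60 g, 38 mm tall, bore down. Origin: centre of its underside, on the bore axis. Skirt 60 mm across, 5 mm high; above it a grip with flat sides at y = +/-18 mm, x -28 to +27 mm, and a V nose to x = +39 mm under a white line. Bore from below 18 mm deep, 25 mm across, its flat 6.5 mm from the axis on the nose (+x) side; enters when its x points as shaft_tip's x, to 0.1 rad and 1.5 mm.
- bore_end (a point): Closed end of the knob's bore, on its axis, 18 mm above the knob's underside; axes as the knob's.
- scale: White counter scale, fixed, 150 mm (x) by 270 mm (y), base top 32 mm above the deck; origin at the centre of its underside. Round steel pan at its +y end; at its -y end the control housing, 120 x 90 mm, centred at y = -85 mm, top at 88 mm, blank display on its -x face.
- pan (a point): Centre of the top face of the pan, a flat steel disc 120 mm across, 45 mm above the deck; axes as the scale's.
- collar: Grey collar, 68 mm across, 3 mm thick, with a 6 mm high steel boss 30 mm across, fixed on the control housing; origin at the centre of its underside, 88 mm above the deck. A steel rib on it (17 to 32 mm from the axis, 5.5 mm high) points along +x, the direction of the shaft's flat.
- shaft_tip (a point): Centre of the top of the upright steel D-shaft, 120 mm above the deck when up (26 mm above the boss), z up. Shaft 22 mm in diameter, flat 5 mm from the axis on the +x side, last 4 mm tapered by 2.5 mm a side; it does not turn. With the knob fully home bore_end lies on this point, the knob's underside 8 mm above the boss, 2 mm when pressed to the stop.
- shaft (a joint): Downward travel of the D-shaft in m: 0 up, 0.006 at the stop. Spring: 4 N starts it moving, 10 N reaches the stop.
- slice: Bystander, loose: pale wedge of cheese, 72x107x40 mm; origin at the centre of its underside. Leave it alone.
- small_block: Bystander, loose: small block of cheese, 53x82x38 mm; origin at the centre of its underside. Leave it alone.

How it is judged:
By the outcome, as a careful person would: the job done as asked, in the order asked, and still so for the second after the job is handed in, while the arm keeps its last pose, push and grip.
It also fails if it takes over 64 s, if anything falls off the work surface, if the arm or the gripper's body presses on something with over 40 N, if the wrist force passes 120 N, or if a joint passes its speed limit or range.

## Robot

A 6-joint arm with a two-finger parallel gripper is mounted at the origin on a cart in front of the work surface, level with it; the furniture and walls round the work are solid. World frame = base frame: x ahead of the robot, y to its left, z up, the work surface at z = 0. Lengths are in m, angles in degrees, forces in N, time in s.
With the tool pointing down it reaches from about 0.4 to 0.925 m from the base axis. Payload 12.5 kg.
Tool frame: the origin (TCP) lies midway between the tips of the shut fingers; the grasp point (between the pads) lies 19 mm behind it; x points along the fingers, z is the direction in which the jaws open and shut, and the axes are right-handed (so a half turn about x gives the same grasp; the last joint's range is limited). The gripper opens to 95 mm and grips with 3 to 60 N. Pads are 20 mm wide; open, the fingers measure 119 mm over their backs; the gripper's body (75 mm by 180 mm) begins 59 mm behind the grasp point.
Start: joints at [-79.561, 28.126, 89.318, -0, 62.55, -6.05], TCP at [0.177, -0.599, 0.215] pointing down, gripper open.
Joint ranges: [-177.58, 177.58], [-47.91, 125.51], [2.72, 160], [-65.01, 245.01], [3.68, 167.84], [-153.87, 153.87]. Speed limits (degrees/s): [127.2, 127.2, 159.86, 180, 180, 180].

## Interface

Orientations are given as [roll, pitch, yaw] about the fixed x, y, z axes, in that order (R = Rz(yaw) Ry(pitch) Rx(roll)).
In Python, from station import env, grab_frame, order gives the robot as it stands.
- The arm moves only by the tool carry_out, never from a script. Its argument "motion" is text: rows parted by semicolons, each of 5 numbers parted by spaces: the finger opening in m, from 0 to 0.0951, then the shift along the tool's x, y, z in m, then the turn about the tool's x in degrees. A call has 1 to 10 rows; each row is the pose to reach, as a shift and turn from the pose commanded when the call began, along the tool's axes at that moment; what a row does not reach only later rows make up. A row lasts 1/10 s, in which the tool goes at most 50 mm and 8.59 degrees, less where a joint would pass 70% of its speed; a pose out of reach is approached as far as the arm can. A call with a gripper value outside its range is refused whole. The fingers move at their own pace and stop on an object; the grip force is fixed at half the most. Time passes only in rows, so rows that repeat a pose let the fingers close. It gives the time, the measured TCP pose, the force and the opening at its end, in the units of the state.
- env.observe(): the state, without advancing time (a new reading comes with each control period).
- grab_frame(name): name is "side" or "top"; returns a dict with "pixels" (384x512x3 uint8, red, green, blue), "camera_matrix" (3x3 intrinsics, pixels), "R" (3x3) and "t" (3): a world point X has camera coordinates R X + t. Camera axes: x right, y down, z forward; pixel columns grow to the right and rows downward; lengths in m; the calibration is good to about 2 mm. A picture is of the moment at which its call begins. There is no depth.
- order.close_job(): hands the job in, once; it reports no verdict.
The state is a dict: "t": time; "joints": joint angles; "qd": joint speeds; "tau": joint torques, N m; "tcp_pos": TCP position; "orientation": TCP orientation; "ft_force": force on the tool from outside, world axes, zero at the start; "ft_torque": the same for the moment, N m; "width": opening from 0.0 (shut) to 1.0 (fully open).
Only numpy, scipy, OpenCV 4.12 (cv2) and the standard library are available. Lean on these libraries where they do the work, as an engineer would, in place of code of your own. Each camera call takes 0.05 s, during which the arm holds its last target. There are 200 camera calls.

## Working session

There is one attempt and no reset: what is moved stays moved. The work goes in short steps, Python scripts to look and compute and a tool call to move; the robot and the scene stay as the last step left them, time stands still between calls to the robot, and variables do not carry over. Pictures are saved under pics/ and viewed, about 8 in all and at most 12, crops included, and the job is handed in when it is done.

Besides the shell and the picture viewer there is one more tool, called as a command line: name --argument value ..., lists and objects as JSON in quotes. carry_out: Moves the arm, as the interface text tells. Its arguments: {"type":"object","properties":{"motion":{"type":"string"}},"required":["motion"]}

```bash
ls; mkdir -p pics; python3 - <<'E'
from station import env, grab_frame
import cv2,numpy as np
print(env.observe())
for n in("top","side"):
    f=grab_frame(n); cv2.imwrite(f"pics/{n}0.png",cv2.resize(f["pixels"][:,:,::-1],(800,600),interpolation=cv2.INTER_CUBIC))
    print(n,f["camera_matrix"],f["R"],f["t"],-f["R"].T@f["t"])
E
```

```text
pics
{'t': 0.0, 'joints': array([-7.95609876e+01,  2.81648278e+01,  8.93471384e+01,  1.71391448e-03,
        6.25483676e+01, -6.05066299e+00]), 'qd': array([-0.03610168, -0.03370811, -0.04694042,  0.0188329 ,  0.04472246,
       -0.09141776]), 'tau': array([ 3.21014733e-03, -6.12639785e+01, -2.58179820e+01,  6.93791290e-02,
        4.82717052e-02, -1.43901002e-04]), 'tcp_pos': array([ 0.17738921, -0.59907623,  0.21407232]), 'orientation': array([172.50608626,  89.93964716,  98.99497074]), 'ft_force': array([-0.28541842, -0.29153256,  0.46891952]), 'ft_torque': array([ 0.02050708, -0.00962475,  0.02585638]), 'width': 0.9970888849551787}
top [[364.43264666   0.         254.25058276]
 [  0.         364.43264666 191.65758336]
 [  0.           0.           1.        ]] [[-0.00818909 -0.99979711 -0.01840324]
 [-0.98250126  0.01146932 -0.18590248]
 [ 0.18607584  0.01655883 -0.98239584]] [0.01607433 0.56021161 0.85638955] [ 0.39118684 -0.00453499  0.94575408]
side [[364.34376105   0.         258.27349296]
 [  0.         364.34376105 193.93788568]
 [  0.           0.           1.        ]] [[-0.99093415 -0.13343361 -0.01565188]
 [-0.04349221  0.42883614 -0.90233475]
 [ 0.12711387 -0.89347358 -0.4307517 ]] [0.53359407 0.12592977 0.84268055] [0.42711716 0.77010895 0.48496863]
```

View pics/top0.png

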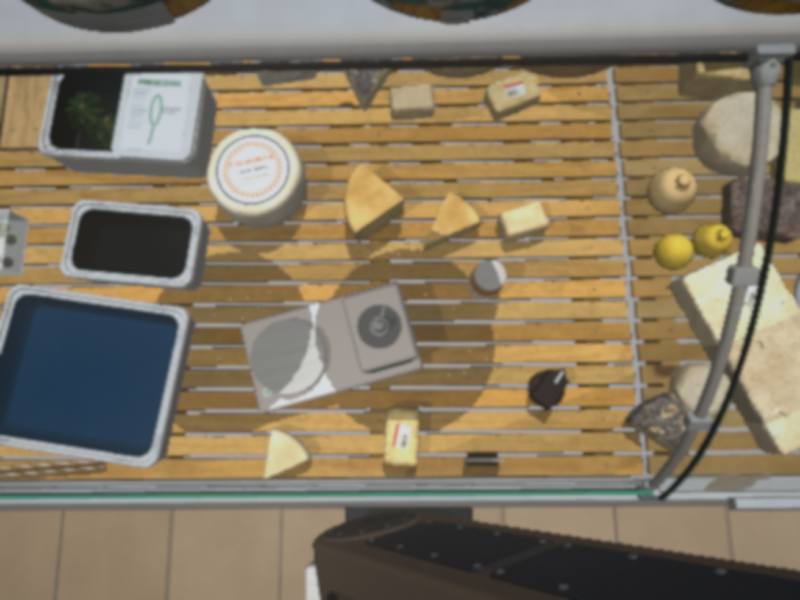

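View pics/side0.png

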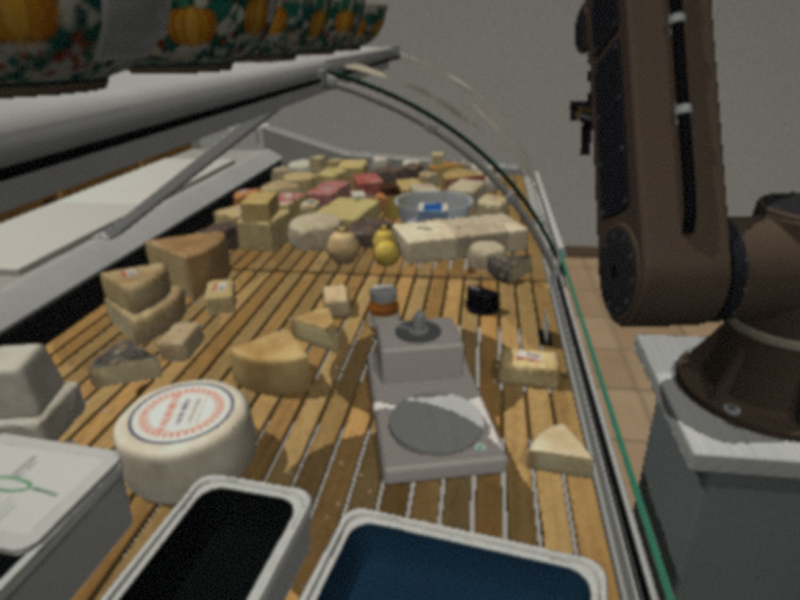

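The top view shows the jar at (489,276), the knob at (547,387) with its nose pointing up-right, and the scale at (330,345) with its collar at (379,325). In the side view, the glass lip runs along the front, with a curved end panel at the right.

```bash
cat > h.py <<'E'
from station import env, grab_frame
import cv2,numpy as np
def ray(f,u,v):
    K,R,t=f["camera_matrix"],np.array(f["R"]),np.array(f["t"])
    d=R.T@np.linalg.inv(K)@np.array([u,v,1.]); return -R.T@t,d/np.linalg.norm(d)
def onz(f,u,v,z):
    c,d=ray(f,u,v); return c+d*(z-c[2])/d[2]
def tri(f,p,g,q):
    (a,d),(b,e)=ray(f,*p),ray(g,*q)
    s=np.linalg.lstsq(np.c_[d,-e],b-a,rcond=None)[0]; P,Q=a+d*s[0],b+e*s[1]
    return (P+Q)/2,np.linalg.norm(P-Q)
def proj(f,X):
    p=f["camera_matrix"]@(f["R"]@np.array(X)+f["t"]); return p[:2]/p[2]
def crop(f,u,v,w,h,s):
    return cv2.resize(f["pixels"][v:v+h,u:u+w,::-1],None,fx=s,fy=s,interpolation=cv2.INTER_CUBIC)
E
python3 - <<'E'
from h import *
T,S=grab_frame("top"),grab_frame("side"); k=1/1.5625
np.set_printoptions(precision=4,suppress=True)
a=crop(T,150,160,240,120,3.3)   # 792x396
b=crop(S,230,165,130,100,3); c=crop(T,295,150,80,100,3)
h=300; im=np.zeros((600,800,3),np.uint8); im[:396-0,:a.shape[1]][:300]=0
a=crop(T,150,165,230,105,3); im[:a.shape[0],:a.shape[1]]=a
b=crop(S,225,175,200,90,3); im[320:320+b.shape[0],:b.shape[1]]=b[:280]
cv2.imwrite("pics/z1.png",im)
print("lip on z=0,.1",onz(T,400*k,492*k,0),onz(T,400*k,492*k,.1))
print("post",tri(T,(655*k,490*k),S,(560*k,262*k)))
print("divider strip",onz(T,612*k,70*k,0),onz(T,640*k,470*k,0))
print("arc mid (top 763,70 / side 330,75)",tri(T,(765*k,70*k),S,(330*k,75*k)))
print("knob~",onz(T,547*k,387*k,.03),"jar",onz(T,489*k,276*k,.075),"shaft",onz(T,379*k,323*k,.12))
E
```

```text
lip on z=0,.1 [0.2589 0.0096 0.    ] [0.2729 0.0081 0.1   ]
post (array([ 0.2619, -0.3743,  0.0442]), np.float64(0.007868252695260609))
divider strip [ 0.9899 -0.3821  0.    ] [ 0.2902 -0.3718  0.    ]
arc mid (top 763,70 / side 330,75) (array([ 0.7251, -0.3724,  0.4119]), np.float64(0.001702743821551838))
knob~ [ 0.4208 -0.225   0.03  ] jar [ 0.5918 -0.1337  0.075 ] shaft [0.5128 0.0364 0.12  ]
```

View pics/z1.png

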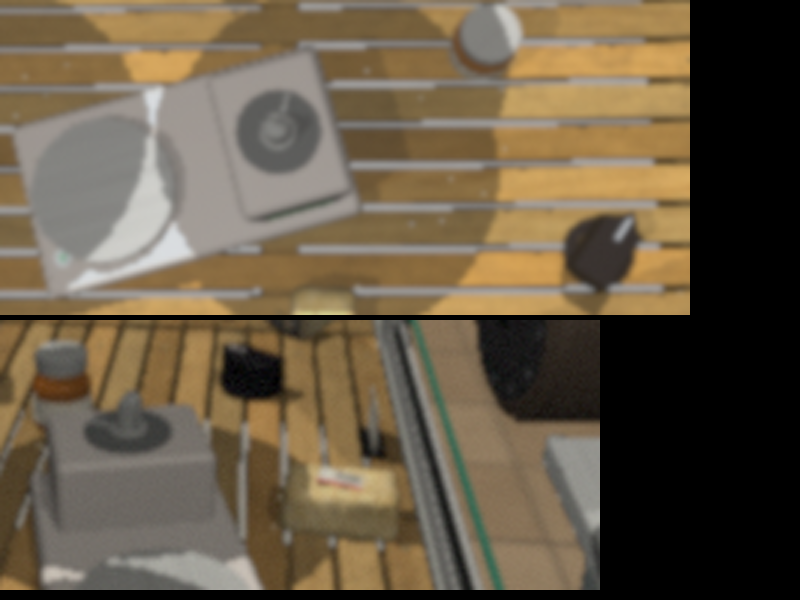

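The zoom shows the rib on the collar pointing up and slightly right in the top view, from about (280,115) to (290,93) in the crop. The knob's white line runs from (612,240) to (632,216). Next I'll measure these numerically.

```bash
python3 - <<'E'
from h import *
np.set_printoptions(precision=4,suppress=True)
T,S=grab_frame("top"),grab_frame("side"); k=1/1.5625
from scipy.spatial.transform import Rotation as Ro
print("toolR",Ro.from_euler('xyz',env.observe()["orientation"],degrees=True).as_matrix())
for p in[(660,495),(730,340),(775,180),(790,60),(655,490),(720,360),(745,270),(765,70)]:
    c,d=ray(T,p[0]*k,p[1]*k); print("arc",c+d*(-.374-c[1])/d[1])
def hsv(f): return cv2.cvtColor(f["pixels"],cv2.COLOR_RGB2HSV)
def comp(m,box):
    u,v,w,h=box; z=np.zeros_like(m); z[v:v+h,u:u+w]=m[v:v+h,u:u+w]
    cs,_=cv2.findContours(z,cv2.RETR_EXTERNAL,cv2.CHAIN_APPROX_NONE); c=max(cs,key=cv2.contourArea)
    M=cv2.moments(c); return c,(M["m10"]/M["m00"],M["m01"]/M["m00"]),cv2.contourArea(c)
ht,hs=hsv(T),hsv(S)
# knob
mk=lambda h:((h[...,2]<75)*255).astype(np.uint8)
ck,pk,ak=comp(mk(ht),(330,225,45,45)); cs_,ps,as_=comp(mk(hs),(294,176,30,32))
print("knob",pk,ak,ps,as_,tri(T,pk,S,ps),"z.015",onz(T,*pk,.015))
for c,f in((ck,T),):
    P=np.array([onz(f,*q[0],.02)[:2] for q in c]); print(P.min(0),P.max(0))
# white line
w=((T["pixels"].min(2)>120)&(ht[...,1]<60)); 
yy,xx=np.nonzero(w[230:255,348:368]); yy+=230;xx+=348
print("white px",list(zip(xx,yy)))
# collar
g=T["pixels"].astype(int).mean(2); sub=g[188:228,222:264]; print(sub[::2,::2].astype(int))
np.savetxt("/dev/null",sub)
mc=((g<112)*255).astype(np.uint8); cc,pc,ac=comp(cv2.morphologyEx(mc,cv2.MORPH_CLOSE,np.ones((5,5),np.uint8)),(224,190,36,36))
e=cv2.fitEllipse(cv2.convexHull(cc)); print("collar",pc,ac,e,onz(T,*e[0],.091))
# jar lid
print("jarS",ht[172:186:3,304:324:3,1])
E
```

```text
toolR [[-0.0001  0.9589  0.2838]
 [ 0.0004  0.2838 -0.9589]
 [-1.      0.     -0.0004]]
arc [ 0.2612 -0.374   0.0617]
arc [ 0.4638 -0.374   0.2898]
arc [ 0.6113 -0.374   0.4018]
arc [ 0.7147 -0.374   0.446 ]
arc [ 0.266  -0.374   0.0455]
arc [ 0.443  -0.374   0.2642]
arc [ 0.5353 -0.374   0.3343]
arc [ 0.7274 -0.374   0.4098]
knob (349.03725205611994, 249.02273826802127) 344.5 (308.85848535102264, 192.87175234936427) 301.5 (array([ 0.4169, -0.2256,  0.0159]), np.float64(0.0021383056210541908)) z.015 [ 0.418  -0.2258  0.015 ]
[ 0.3884 -0.2577] [ 0.4477 -0.1992]
white px [(np.int64(348), np.int64(232)), (np.int64(349), np.int64(232)), (np.int64(350), np.int64(232)), (np.int64(351), np.int64(232)), (np.int64(352), np.int64(232)), (np.int64(353), np.int64(232)), (np.int64(354), np.int64(232)), (np.int64(355), np.int64(232)), (np.int64(356), np.int64(232)), (np.int64(357), np.int64(232)), (np.int64(358), np.int64(232)), (np.int64(359), np.int64(232)), (np.int64(360), np.int64(232)), (np.int64(361), np.int64(232)), (np.int64(362), np.int64(232)), (np.int64(363), np.int64(232)), (np.int64(3
[... 3069 characters left out ...]
54 146]
 [155 152 141 150 155 149 128 103  94  93  92  93  94  99 116 142 154 154
  154 154 151]
 [155 154 146 146 155 155 152 142 127 115 112 116 123 137 150 155 155 155
  154 155 154]
 [155 155 147 144 154 156 155 155 153 152 152 152 154 154 155 155 155 155
  155 155 155]
 [155 155 152 142 153 156 156 155 155 155 155 155 156 155 155 155 155 155
  155 155 154]]
collar (243.02527924750143, 208.08935920047028) 567.0 ((245.43199157714844, 205.0333251953125), (27.322744369506836, 38.03727722167969), 42.0634765625) [0.521  0.0311 0.091 ]
jarS [[ 57  10  10  10  10   8  32]
 [ 19  10  10  10  10   7  14]
 [ 22  10  10  10  10   8   8]
 [ 64  10  10  12  10  11  67]
 [143  49  15  10  13  62 132]]
```

```bash
python3 - <<'E'
from h import *
np.set_printoptions(precision=4,suppress=True)
T,S=grab_frame("top"),grab_frame("side")
g=T["pixels"].astype(float).mean(2)
W=[(u,v,max(0,g[v,u]-100)) for v in range(236,247) for u in range(353,362) if g[v,u]>100 and abs((u-357.5)*.83+(v-241)*.55)<3.5]
P=np.array([onz(T,u,v,.038)[:2] for u,v,w in W]); w=np.array([x[2] for x in W]); c=(P*w[:,None]).sum(0)/w.sum()
e,V=np.linalg.eigh(((P-c)*w[:,None]).T@(P-c)); d=V[:,1]*np.sign(V[0,1]); print("line",c,np.degrees(np.arctan2(d[1],d[0])),(P-c)@d if 0 else [((P-c)@d).min(),((P-c)@d).max()])
# collar edge by radial scan, sub-pixel at grey 122
c0=np.array([242.5,208.5]); E=[]
for a in np.arange(0,360,6):
    r=np.arange(10,19,.1); q=c0[:,None]+np.array([[np.cos(np.radians(a))],[np.sin(np.radians(a))]])*r
    val=cv2.remap(g.astype(np.float32),q[0].astype(np.float32)[None],q[1].astype(np.float32)[None],1)[0]
    i=np.nonzero(val>122)[0]
    if len(i): E.append(q[:,i[0]])
E=np.array([onz(T,*q,.091)[:2] for q in E])
A=np.c_[2*E,np.ones(len(E))]
for _ in range(3):
    s=np.linalg.lstsq(A,(E**2).sum(1),rcond=None)[0]; R=np.sqrt(s[2]+s[:2]@s[:2]); res=np.hypot(*(E-s[:2]).T)-R; k=abs(res)<.0015; E,A=E[k],A[k]
cc=s[:2]; print("collar",cc,R,len(E),res.std())
# rib direction: mean grey vs yaw at r 20..30, z .0955
best=[]
for a in range(-60,61,3):
    v=[]
    for r in np.arange(.022,.031,.002):
        u=proj(T,[cc[0]+r*np.cos(np.radians(a)),cc[1]+r*np.sin(np.radians(a)),.095]); v.append(cv2.getRectSubPix(g.astype(np.float32),(1,1),tuple(map(float,u)))[0,0])
    best.append((a,int(np.mean(v))))
print(best)
# jar lid
h=cv2.cvtColor(T["pixels"],cv2.COLOR_RGB2HSV)
m=((h[...,1]<45)&(h[...,2]>100)).astype(np.uint8); z=np.zeros_like(m); z[164:190,298:328]=m[164:190,298:328]
n,l,st,ce=cv2.connectedComponentsWithStats(z); i=1+st[1:,4].argmax(); print("lid",st[i],ce[i],onz(T,*ce[i],.075))
pc=onz(T,185.7,228.3,.045); print("pan",pc,"yaw from collar",np.degrees(np.arctan2(*(-(pc[:2]-cc)*[1,-1]))),np.linalg.norm(pc[:2]-cc))
# edges of base top, back edge: crop (15,128)-(160,88); pan end (15,128)-(55,292)
q=[onz(T,150+a/3,165+b/3,.032)[:2] for a,b in((15,128),(160,88),(55,292))]; d=q[0]-q[1]; e=q[0]-q[2]; print(q,"yaw",np.degrees(np.arctan2(-d[0],d[1])),np.degrees(np.arctan2(e[1],e[0])))
E
```

```text
line [ 0.4375 -0.2424] -38.02458884479245 [np.float64(-0.010558527955523731), np.float64(0.014503674989054681)]
collar [0.513  0.0384] 0.03344140310487704 60 0.00023636339168856365
[(-60, 88), (-57, 89), (-54, 90), (-51, 91), (-48, 91), (-45, 92), (-42, 92), (-39, 92), (-36, 92), (-33, 92), (-30, 92), (-27, 93), (-24, 96), (-21, 102), (-18, 108), (-15, 112), (-12, 111), (-9, 108), (-6, 102), (-3, 98), (0, 95), (3, 94), (6, 93), (9, 93), (12, 93), (15, 93), (18, 93), (21, 93), (24, 93), (27, 93), (30, 93), (33, 93), (36, 93), (39, 93), (42, 93), (45, 93), (48, 93), (51, 93), (54, 92), (57, 93), (60, 93)]
lid [304 165  24  21 351] [314.1111 175.0057] [ 0.5959 -0.1366  0.075 ]
pan [0.4714 0.1813 0.045 ] yaw from collar 16.256868634068024 0.14879872496500915
[array([0.5258, 0.2637]), array([0.5588, 0.1411]), array([0.3889, 0.2248])] yaw 15.082425348670856 15.892248425421961
```

The jar is at (0.5955, -0.1366), the knob at (0.417, -0.226) with yaw about -38°, the collar at (0.513, 0.038) with its rib at about -14°, and the pan at (0.471, 0.181). The end panel (y = -0.374) rises to about 0.2 m at x = 0.38, so I'll go over it at z = 0.41.

carry_out --motion "0.095 -0.05 0 0 0; 0.095 -0.1 0 0 0; 0.095 -0.15 0 0 0; 0.095 -0.2 0 0 0; 0.095 -0.2 0.04 -0.025 0; 0.095 -0.2 0.08 -0.05 0; 0.095 -0.2 0.12 -0.075 0; 0.095 -0.2 0.16 -0.1 0; 0.095 -0.2 0.2 -0.125 0; 0.095 -0.2 0.24 -0.15 0"

```text
t: 1.4
tcp_pos: [0.3659, -0.3857, 0.4148]
orientation: [18.9, 90.0, -54.6]
ft_force: [0.8, -0.6, -0.4]
width: 1.001
```

carry_out --motion "0.095 0 0.042 -0.025 0; 0.095 0 0.084 -0.05 0; 0.095 0 0.125 -0.075 0; 0.095 0.02 0.165 -0.099 0; 0.095 0.05 0.205 -0.122 0; 0.095 0.08 0.24 -0.143 0; 0.095 0.12 0.27 -0.16 0; 0.095 0.165 0.2926 -0.1746 0; 0.095 0.21 0.2926 -0.1746 0; 0.095 0.25 0.2926 -0.1746 0"

```text
t: 2.4
tcp_pos: [0.5962, -0.1356, 0.1625]
orientation: [-116.5, 90.0, 170.0]
ft_force: [0.7, -1.1, -0.7]
width: 0.999
```

```bash
python3 - <<'E'
from h import *
T,S=grab_frame("top"),grab_frame("side")
im=np.hstack([crop(T,250,130,130,150,3),crop(S,190,100,130,150,3)]); cv2.imwrite("pics/a1.png",im); print(env.observe()["tcp_pos"])
E
```

```text
[ 0.59366082 -0.13573001  0.15941379]
```

View pics/a1.png

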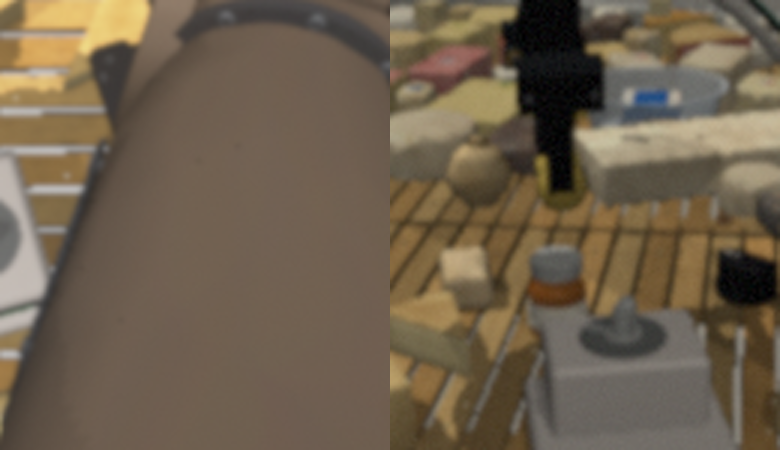

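The side view shows the fingers in line above the jar, with the knob at the right. Descending now.

carry_out --motion "0.095 0.04 0 0 0; 0.095 0.08 0 0 0; 0.095 0.11 0 0 0; 0.095 0.13 0 0 0; 0.095 0.139 0 0 0; 0.04 0.139 0 0 0; 0.04 0.139 0 0 0; 0.04 0.139 0 0 0; 0.04 0.139 0 0 0; 0.04 0.139 0 0 0"

```text
t: 3.5
tcp_pos: [0.5962, -0.1369, 0.0263]
orientation: [53.1, 89.9, -20.4]
ft_force: [0.1, 1.9, 0.9]
width: 0.634
```

carry_out --motion "0.04 0 0 0 0; 0.04 0 0 0 0; 0.04 -0.015 0 0 0; 0.04 -0.04 0 0 0; 0.04 -0.07 0 0 0; 0.04 -0.1 0 0 0; 0.04 -0.13 0 0 0; 0.04 -0.15 0 0 0; 0.04 -0.16 0 0 0; 0.04 -0.16 0 0 0"

```text
t: 4.5
tcp_pos: [0.5963, -0.137, 0.1871]
orientation: [51.0, 89.9, -22.5]
ft_force: [0.3, -0.4, -1.5]
width: 0.581
```

carry_out --motion "0.04 0 0 -0.02 0; 0.04 0 -0.003 -0.05 0; 0.04 0 -0.006 -0.085 0; 0.04 0 -0.01 -0.12 0; 0.04 0 -0.013 -0.155 0; 0.04 0 -0.016 -0.19 0; 0.04 0 -0.019 -0.225 0; 0.04 0 -0.022 -0.26 0; 0.04 0 -0.025 -0.29 0; 0.04 0 -0.026 -0.31 0"

```text
t: 5.5
tcp_pos: [0.4808, 0.1551, 0.1845]
orientation: [-98.6, 89.8, -172.0]
ft_force: [-0.2, -0.2, -2.1]
width: 0.587
```

```bash
python3 - <<'E'
from h import *
T,S=grab_frame("top"),grab_frame("side")
print(env.observe()["tcp_pos"], "pan side", onz(S,437.5/1.5625,425/1.5625,.045))
im=np.hstack([crop(T,120,150,130,140,3),crop(S,215,160,130,140,3)]); cv2.imwrite("pics/a2.png",im)
E
```

```text
[0.48103993 0.15519114 0.18457415] pan side [0.46844107 0.20023862 0.045     ]
```

View pics/a2.png

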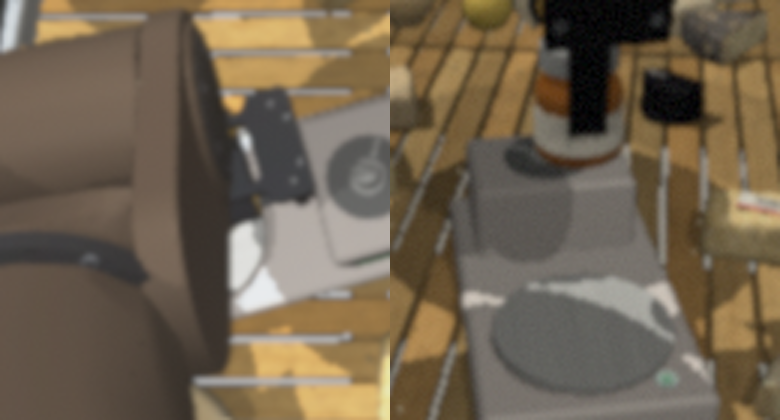

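The side view shows the jar held upright and the pan ellipse clear, spanning x 492–680 and y 277–392 in the crop. The side estimate of the pan centre (y = 0.200) disagrees with the top one (0.181), so I'll fit circles to edge points.

```bash
python3 - <<'E'
from h import *
from scipy.optimize import least_squares
np.set_printoptions(precision=4,suppress=True)
T,S=grab_frame("top"),grab_frame("side")
def fit(f,g,c0,z=.045):
    E=[];A=[]
    for a in np.arange(0,360,8):
        r=np.arange(.048,.072,.0005); P=np.array([proj(f,[c0[0]+q*np.cos(np.radians(a)),c0[1]+q*np.sin(np.radians(a)),z]) for q in r]).astype(np.float32)
        v=cv2.remap(g,P[None,:,0],P[None,:,1],1)[0]; d=np.abs(np.convolve(v,[1]*4+[-1]*4,'valid'))
        i=d.argmax(); 
        if d[i]>25: E.append([c0[0]+r[i+4]*np.cos(np.radians(a)),c0[1]+r[i+4]*np.sin(np.radians(a))]);A.append(a)
    E=np.array(E)
    s=least_squares(lambda p:np.hypot(*(E-p).T)-.060,c0,loss='soft_l1',f_scale=.001)
    s2=least_squares(lambda p:np.hypot(*(E-p[:2]).T)-p[2],[*c0,.06],loss='soft_l1',f_scale=.001)
    return s.x,s2.x,len(E)
gt=cv2.resize(cv2.imread("pics/top0.png",0),(512,384),interpolation=cv2.INTER_AREA).astype(np.float32)
gs=S["pixels"].mean(2).astype(np.float32)
c=np.array([.471,.185])
for f,g in((T,gt),(S,gs)):
    p=c
    for _ in range(4): a,b,n=fit(f,g,p); p=a
    print(a,b,n)
# far/left/right edge points in the side crop
for q in((586,278),(492,333),(680,333)): print(onz(S,(q[0]-390)/3+215,q[1]/3+160,.045))
# shaft tip & collar tri
print("collar side", onz(S,(127/3)+225,175+(431-320)/3,.091))
E
```

```text
[0.4569 0.1913] [0.4592 0.1933 0.063 ] 32
[0.4719 0.1965] [0.4717 0.1959 0.0608] 42
[0.4729 0.1355 0.045 ]
[0.5285 0.204  0.045 ]
[0.4079 0.1902 0.045 ]
collar side [0.5102 0.0453 0.091 ]
```

```bash
python3 - <<'E'
from h import *
np.set_printoptions(precision=2,suppress=True)
T,S=grab_frame("top"),grab_frame("side")
print("jar base near edge", proj(S,[.481+.028*.15,.155+.028*.98,.1586]),"measured",(578.5-390)/3+215,165/3+160)
print("left/right base",proj(S,[.509,.155,.1586]),proj(S,[.453,.155,.1586]),"meas",(535-390)/3+215,(622-390)/3+215)
# mark hypotheses on saved pictures
a=cv2.imread("pics/top0.png"); b=cv2.imread("pics/side0.png"); k=1.5625
th=np.radians(np.arange(0,361,10))
for c,col in(((.4714,.1815),(0,0,255)),((.4719,.1962),(255,0,0))):
    for im,f in((a,T),(b,S)):
        P=np.array([proj(f,[c[0]+.06*np.cos(t),c[1]+.06*np.sin(t),.045]) for t in th])*k+.28
        for p in P: cv2.circle(im,(int(round(p[0])),int(round(p[1]))),1,col,-1)
for im,f in((a,T),(b,S)):
    for t in th: 
        p=proj(f,[.513+.034*np.cos(t),.0384+.034*np.sin(t),.091])*k+.28; cv2.circle(im,(int(p[0]+.5),int(p[1]+.5)),1,(0,255,0),-1)
cv2.imwrite("pics/hyp.png",np.hstack([cv2.resize(a[270:430,230:430],None,fx=2,fy=2),cv2.resize(b[300:500,350:530],(360,400))[:320]]))
E
```

```text
jar base near edge [272.33 215.57] measured 277.8333333333333 215.0
left/right base [261.42 208.06] [290.6  209.48] meas 263.3333333333333 292.3333333333333
```

View pics/hyp.png

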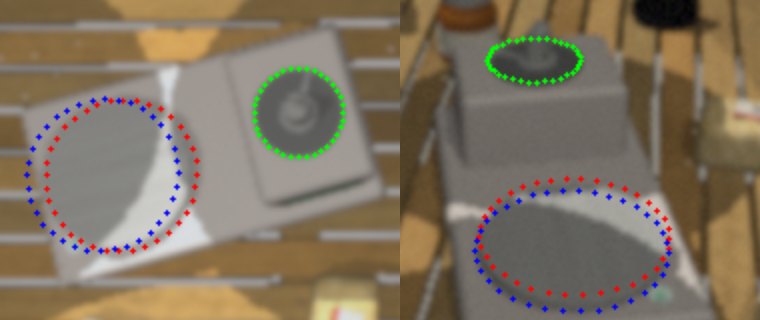

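Both cameras put the pan between the two hypotheses, so I'm taking its centre as (0.4715, 0.189). Moving over it and lowering.

carry_out --motion "0.04 0 0.002 -0.02 0; 0.04 0.03 0.002 -0.035 0; 0.04 0.06 0.002 -0.035 0; 0.04 0.085 0.002 -0.035 0; 0.04 0.1 0.002 -0.035 0; 0.04 0.107 0.002 -0.035 0; 0.04 0.11 0.002 -0.035 0; 0.04 0.112 0.002 -0.035 0; 0.04 0.113 0.002 -0.035 0; 0.04 0.113 0.002 -0.035 0"

```text
t: 6.8
tcp_pos: [0.4753, 0.1871, 0.0731]
orientation: [81.2, 90.0, 7.7]
ft_force: [-0.0, -0.6, -2.1]
width: 0.585
```

```bash
python3 - <<'E'
from h import *
o=env.observe();print(o["tcp_pos"],o["ft_force"])
S=grab_frame("side"); cv2.imwrite("pics/a3.png",crop(S,215,190,130,130,4))
E
```

```text
[0.47527178 0.1870861  0.07306063] [-0.02903283 -0.57006142 -2.07173628]
```

View pics/a3.png

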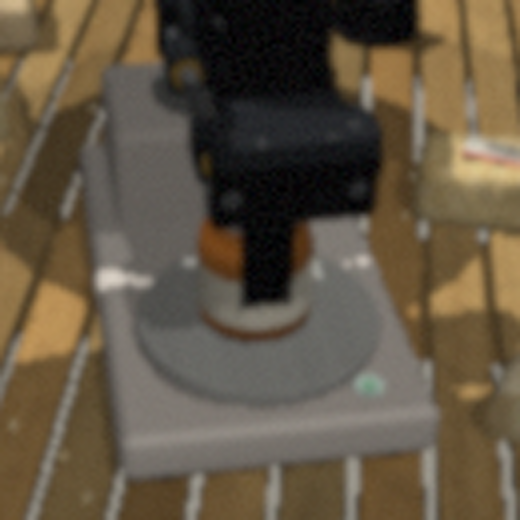

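The jar is upright over the pan and centred to a few mm (base at 200–313 px, pan at 133–382 px). I'll nudge it slightly, lower it onto the pan, release and go up.

carry_out --motion "0.04 0 0 -0.002 0; 0.04 0.001 0 -0.002 0; 0.04 0.0018 0 -0.002 0; 0.04 0.002 0 -0.002 0; 0.065 0.002 0 -0.002 0; 0.075 0.002 0 -0.002 0; 0.095 0.002 0 -0.002 0; 0.095 0.002 0 -0.002 0; 0.095 0.002 0 -0.002 0; 0.095 0.002 0 -0.002 0"

```text
t: 7.85
tcp_pos: [0.4745, 0.189, 0.0706]
orientation: [-32.5, 90.0, -106.0]
ft_force: [-0.1, 0.1, 0.1]
width: 0.986
```

carry_out --motion "0.095 0 0 0 0; 0.095 -0.02 0 0 0; 0.095 -0.05 0 0 0; 0.095 -0.09 0 0 0; 0.095 -0.14 0 0 0; 0.095 -0.19 0 0 0; 0.095 -0.19 -0.01 0.05 0; 0.095 -0.19 -0.02 0.1 0; 0.095 -0.19 -0.03 0.15 0; 0.095 -0.19 -0.04 0.2 0"

```text
t: 8.85
tcp_pos: [0.4923, -0.0119, 0.2609]
orientation: [57.9, 90.0, -15.6]
ft_force: [0.7, 0.1, -0.4]
width: 0.999
```

```bash
python3 - <<'E'
from h import *
o=env.observe();print(o["tcp_pos"],o["orientation"],o["ft_force"],o["width"]*.0951)
S,T=grab_frame("side"),grab_frame("top"); cv2.imwrite("pics/a4.png",np.hstack([crop(S,215,170,130,140,3),crop(T,130,150,130,140,3)]))
E
```

```text
[ 0.49227495 -0.0118803   0.26089083] [ 57.90756679  89.96520405 -15.56847975] [ 0.7027151   0.05360158 -0.38460694] 0.09497431414826643
```

View pics/a4.png

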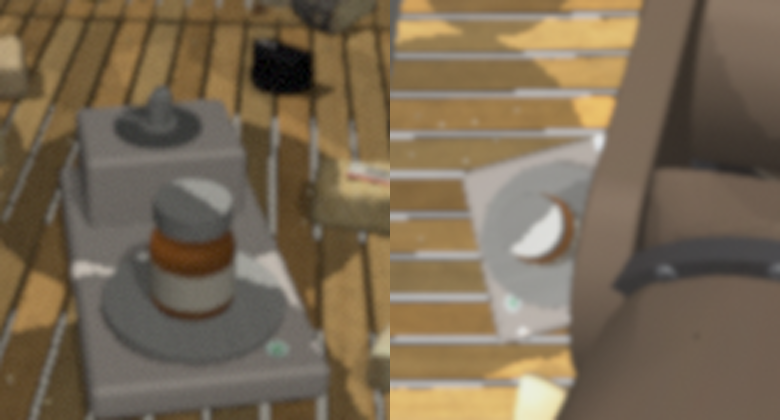

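The jar stands upright near the pan centre and is released. Next is the knob: a shift of (-0.075, -0.214) with the jaws along the knob's y axis, which is a turn of +54.5°.

carry_out --motion "0.095 0 -0.016 0.022 6; 0.095 0 -0.033 0.045 13; 0.095 0 -0.05 0.068 20; 0.095 0.01 -0.066 0.091 27; 0.095 0.03 -0.083 0.114 34; 0.095 0.05 -0.1 0.137 41; 0.095 0.075 -0.116 0.16 48; 0.095 0.1 -0.133 0.184 54.5; 0.095 0.13 -0.133 0.184 54.5; 0.095 0.14 -0.133 0.184 54.5"

```text
t: 9.95
tcp_pos: [0.4163, -0.2239, 0.1186]
orientation: [-88.3, 89.8, 143.7]
ft_force: [-1.0, 0.4, -0.1]
width: 0.996
```

```bash
python3 - <<'E'
from h import *
from scipy.spatial.transform import Rotation as Ro
o=env.observe();print(o["tcp_pos"],o["joints"],o["ft_force"]);print(Ro.from_euler('xyz',o["orientation"],degrees=True).as_matrix())
S,T=grab_frame("side"),grab_frame("top"); cv2.imwrite("pics/a5.png",np.hstack([crop(S,260,120,100,100,4),crop(T,300,190,90,100,4)]))
E
```

```text
[ 0.41626959 -0.22387996  0.11855028] [-3.62870949e+01  2.39264873e+01  1.16101091e+02  1.54690008e-04
  4.01728840e+01  9.17763136e+01] [-0.98201273  0.39558545 -0.13953795]
[[-2.81915003e-03  7.87322723e-01 -6.16534656e-01]
 [ 2.07205484e-03 -6.16531184e-01 -7.87327763e-01]
 [-9.99993879e-01 -3.49708870e-03  1.06718047e-04]]
```

View pics/a5.png

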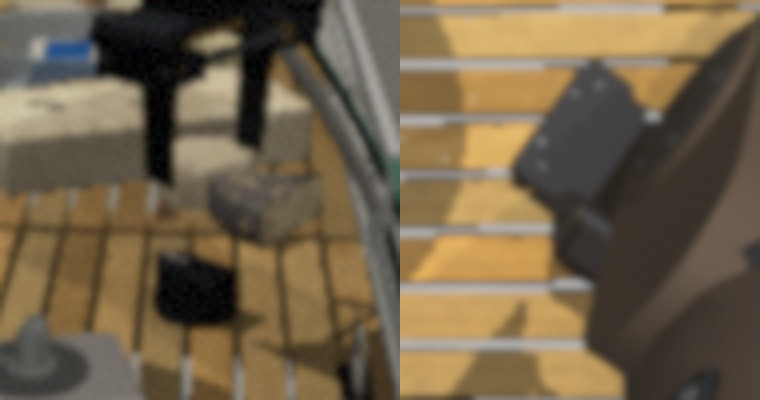

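The fingers straddle the knob, with the jaw axis square to its flats. Descending and gripping.

carry_out --motion "0.095 0.04 0.0015 0 0; 0.095 0.075 0.0015 0 0; 0.095 0.1 0.0015 0 0; 0.095 0.108 0.0015 0 0; 0.095 0.109 0.0015 0 0; 0.02 0.109 0.0015 0 0; 0.02 0.109 0.0015 0 0; 0.02 0.109 0.0015 0 0; 0.02 0.109 0.0015 0 0; 0.02 0.109 0.0015 0 0"

```text
t: 11.05
tcp_pos: [0.4185, -0.2254, 0.012]
orientation: [86.9, 90.0, -41.1]
ft_force: [-0.8, 0.1, -0.5]
width: 0.637
```

carry_out --motion "0.02 0 0 0 0; 0.02 0 0 0 0; 0.02 0 0 0 0; 0.02 0 0 0 0; 0.02 -0.01 0 0 0; 0.02 -0.03 0 0 0; 0.02 -0.07 0 0 0; 0.02 -0.11 0 0 0; 0.02 -0.15 0 0 0; 0.02 -0.16 0 0 0"

```text
t: 12.05
tcp_pos: [0.4193, -0.2259, 0.1759]
orientation: [91.1, 89.6, -36.9]
ft_force: [0.0, 0.5, -1.8]
width: 0.377
```

carry_out --motion "0.02 0 -0.005 -0.015 0; 0.02 0 -0.015 -0.045 -3; 0.02 0 -0.027 -0.08 -7; 0.02 0 -0.04 -0.118 -11; 0.02 0 -0.053 -0.156 -15; 0.02 0 -0.065 -0.192 -19; 0.02 0 -0.076 -0.225 -22; 0.02 0 -0.085 -0.251 -24; 0.02 0 -0.0894 -0.2658 -24; 0.02 0 -0.0894 -0.2658 -24"

```text
t: 13.05
tcp_pos: [0.5118, 0.0404, 0.1713]
orientation: [-77.5, 90.0, 178.5]
ft_force: [-0.9, 0.0, -0.7]
width: 0.373
```

```bash
python3 - <<'E'
from h import *
from scipy.spatial.transform import Rotation as Ro
o=env.observe();print(o["tcp_pos"],o["ft_force"],o["width"]*95.1);print(Ro.from_euler('xyz',o["orientation"],degrees=True).as_matrix())
S,T=grab_frame("side"),grab_frame("top"); np.save("S6.npy",S["pixels"])
print("tip px",proj(S,[.513,.0384,.12]),"knob nose",proj(S,o["tcp_pos"]))
cv2.imwrite("pics/a6.png",np.hstack([crop(S,225,140,80,90,5),crop(T,200,160,80,90,4)]) if 0 else np.hstack([crop(S,225,140,80,90,5),cv2.resize(crop(T,200,160,80,90,1),(400,450),interpolation=cv2.INTER_CUBIC)]))
E
```

```text
[0.51175559 0.04035593 0.17128789] [-0.91532529  0.01446582 -0.65985806] 35.43594640721451
[[-5.08907947e-04  9.70481845e-01 -2.41173648e-01]
 [ 1.31837932e-05 -2.41173673e-01 -9.70481973e-01]
 [-9.99999870e-01 -4.97065572e-04  1.09940567e-04]]
tip px [266.36051033 199.17121674] knob nose [266.68109247 178.60390612]
```

View pics/a6.png

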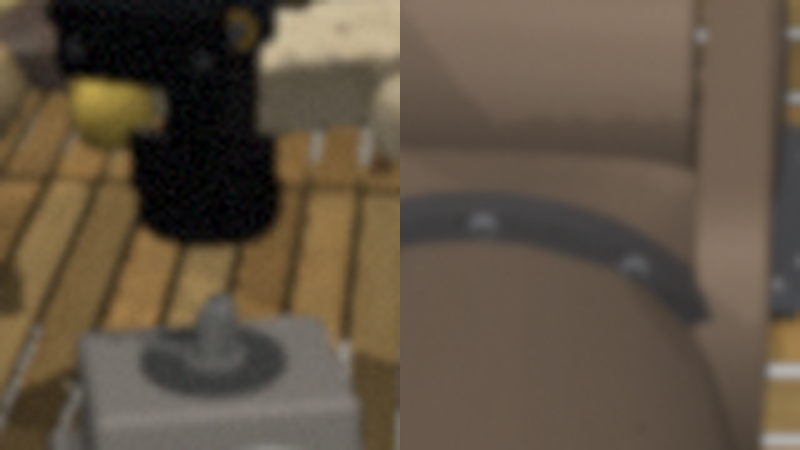

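The side view shows the knob held above the shaft, with its silhouette at columns 138–278 and the shaft tip at (219,297) in the 5x crop. The nose widens the silhouette on the left, so I'll compare edge columns row by row with the expected ones.

```bash
python3 - <<'E'
from h import *
np.set_printoptions(precision=2,suppress=True)
S=grab_frame("side"); g=np.load("S6.npy").astype(float).mean(2)
def cross(row,u0,u1,th):
    r=g[row,u0:u1]; s=np.nonzero((r[:-1]-th)*(r[1:]-th)<0)[0]; return [round(float(u0+i+(r[i]-th)/(r[i]-r[i+1])),2) for i in s]
for v in range(168,191,2): print(v,cross(v,240,296,60))
print("shaft/collar rows")
for v in range(198,222,2): print(v,g[v,248:288].astype(int))
yaw=np.radians(-13.96); c,s=np.cos(yaw),np.sin(yaw)
def kp(x,y,z,o=(.5118,.0404,.1603)): return proj(S,[o[0]+c*x-s*y,o[1]+s*x+c*y,o[2]+z])
th=np.radians(np.arange(0,360,5))
for z in(0,.005): P=np.array([kp(.03*np.cos(t),.03*np.sin(t),z) for t in th]); print("skirt z",z,"cols",P[:,0].min(),P[:,0].max(),"rows",P[:,1].min(),P[:,1].max(),"at",P[P[:,0].argmin()],P[P[:,0].argmax()])
for z in(.005,.015,.03):print("nose",kp(.039,0,z),"back corner",kp(-.028,.018,z),kp(-.028,-.018,z))
P=np.array([proj(S,[.513+.034*np.cos(t),.0384+.034*np.sin(t),.091]) for t in th]); print("collar pred",P.min(0),P.max(0))
print("shaft pred",proj(S,[.513,.0384,.12]),proj(S,[.513,.0384,.10]), "per mm x:",proj(S,[.514,.0384,.1])-proj(S,[.513,.0384,.1]),"y",proj(S,[.513,.0394,.1])-proj(S,[.513,.0384,.1]))
print(np.degrees(0.1), kp(.015,0,.038),kp(.039,0,.038))
E
```

```text
168 [242.65]
170 [250.34, 279.99]
172 [250.71, 279.86]
174 [250.62, 279.96]
176 [250.06, 281.25]
178 [251.3, 281.54]
180 [251.72, 281.19]
182 [251.63, 280.96]
184 [251.06, 280.15]
186 [254.78, 278.83]
188 [276.14]
190 [248.94, 249.38, 260.87, 261.12, 271.96, 272.2]
shaft/collar rows
198 [ 78  95 107 106 109 107 106 107 103  89  69  69  87 104 112 116 120 119
 112 105  99  88  75  72  83  88  89  87  86  85  86  83  81  71  59  75
  95 107 107 107]
200 [ 99 108 112 110 105 105 105 106  96  76  61  77  98 106 110 108 112 106
  99  92  93  96  95  93  94  97  95  93  91  85  84  82  76  58  58  79
  99 108 107 107]
202 [113 117 116 109 107 108 111 110  94  68  73  96 110 114 110 105  96  91
  92  95  97  99  94  90  92  95  97 100 101 100 100  98  87  76  77  88
 100 102 104 107]
204 [111 109 107 103 105 111 111  98  77  67  81  99 103 103  99  91  83  82
  86  89  89  86  83  80  85  93  98 102 105 109 109 109 112 113 112 109
 110 110 109 110]
206 [ 95  95  97  96  93  91  91  87  78  68  65  65  64  57  56  58  68  78
  82  87  85  83  81  76  71  67  70  76  82  91  98 105 108 109 11
[... 1134 characters left out ...]
112 114 116 117 119 118 118 120 121 120 118 122
 122 123 125 123]
skirt z 0 cols 253.08197346091328 280.3255923933582 rows 177.8737098680816 188.90266625248523 at [253.08 183.24] [280.33 183.16]
skirt z 0.005 cols 253.03244248576758 280.3493352075594 rows 175.84542023751948 186.76317168502462 at [253.03 181.16] [280.35 181.08]
nose [250.31 178.78] back corner [276.05 186.06] [281.38 179.75]
nose [250.19 174.64] back corner [276.07 181.75] [281.43 175.57]
nose [250.02 168.34] back corner [276.11 175.21] [281.51 169.22]
collar pred [251.6  203.76] [281.31 217.79]
shaft pred [266.36 199.17] [266.41 207.03] per mm x: [-0.44 -0.02] y [-0.05  0.2 ]
5.729577951308233 [260.11 166.26] [249.93 164.94]
```

The knob and shaft columns agree with the calibration to within about 1 mm; only a (0.5, -2) mm correction is needed. Now descending gently.

carry_out --motion "0.02 0.01 0.001 0.0018 0; 0.02 0.025 0.001 0.0018 0; 0.02 0.034 0.001 0.0018 0; 0.02 0.037 0.001 0.0018 0; 0.02 0.039 0.001 0.0018 0; 0.02 0.041 0.001 0.0018 0; 0.02 0.043 0.001 0.0018 0; 0.02 0.045 0.001 0.0018 0; 0.02 0.045 0.001 0.0018 0; 0.02 0.045 0.001 0.0018 0"

```text
t: 14.2
tcp_pos: [0.5122, 0.0374, 0.1268]
orientation: [151.0, 90.0, 47.0]
ft_force: [-1.3, 2.4, 3.7]
width: 0.38
```

Light contact at the taper, with a side force toward +y, so I'll ease 1.2 mm that way and continue.

carry_out --motion "0.02 0 0 -0.0006 0; 0.02 0 0 -0.0012 0; 0.02 0 0 -0.0012 0; 0.02 0.001 0 -0.0012 0; 0.02 0.002 0 -0.0012 0; 0.02 0.003 0 -0.0012 0; 0.02 0.004 0 -0.0012 0; 0.02 0.004 0 -0.0012 0"

```text
t: 15.0
tcp_pos: [0.512, 0.0386, 0.1222]
orientation: [-84.7, 89.9, 171.3]
ft_force: [-3.6, 4.0, 0.1]
width: 0.377
```

It's entering: fz is about 0 at 0.122. Relieving the side force (-x, +y) and continuing.

carry_out --motion "0.02 0 -0.0006 -0.0004 0; 0.02 0 -0.0012 -0.0008 0; 0.02 0.002 -0.0012 -0.0008 0; 0.02 0.004 -0.0012 -0.0008 0; 0.02 0.006 -0.0012 -0.0008 0; 0.02 0.007 -0.0012 -0.0008 0; 0.02 0.007 -0.0012 -0.0008 0"

```text
t: 15.7
tcp_pos: [0.5115, 0.0394, 0.1154]
orientation: [-22.9, 90.0, -126.9]
ft_force: [1.2, 0.3, -1.3]
width: 0.377
```

carry_out --motion "0.02 0.001 0 0 0; 0.02 0.002 0 0 0; 0.02 0.003 0 0 0; 0.02 0.003 0 0 0"

```text
t: 16.1
tcp_pos: [0.5116, 0.0395, 0.1127]
orientation: [82.4, 90.0, -21.6]
ft_force: [-0.1, 0.8, 3.9]
width: 0.377
```

carry_out --motion "0.02 0.001 0 0 0; 0.02 0.002 0 0 0; 0.02 0.003 0 0 0; 0.02 0.003 0 0 0"

```text
t: 16.5
tcp_pos: [0.5116, 0.0395, 0.1097]
orientation: [87.6, 90.0, -16.4]
ft_force: [-2.4, 0.8, 6.7]
width: 0.378
```

carry_out --motion "0.02 0.001 0 0 0; 0.02 0.002 0 0 0; 0.02 0.003 0 0 0; 0.02 0.003 0 0 0"

```text
t: 16.9
tcp_pos: [0.5117, 0.0394, 0.1075]
orientation: [93.7, 89.9, -10.3]
ft_force: [-4.0, -0.8, 15.2]
width: 0.378
```

The force profile matches the spring: about 4 N at 0.1127, 7 N at 0.1097, then stiff at 15 N. Adding a small margin and checking the picture.

carry_out --motion "0.02 0.0005 0 0 0; 0.02 0.0005 0 0 0; 0.02 0.0005 0 0 0; 0.02 0.0005 0 0 0; 0.02 0.0005 0 0 0"

```text
t: 17.4
tcp_pos: [0.5118, 0.0395, 0.1074]
orientation: [95.8, 89.9, -8.2]
ft_force: [-4.9, -0.7, 20.4]
width: 0.377
```

```bash
python3 - <<'E'
from h import *
o=env.observe();print(o["t"],o["tcp_pos"],o["ft_force"],o["width"]*95.1)
S=grab_frame("side"); cv2.imwrite("pics/a7.png",crop(S,215,150,130,130,4))
# knob underside expected rows at stop / home
for z in(.096,.102): print(z,proj(S,[.5117+.007,.0394+.029,z]))
E
```

```text
17.4 [0.51175552 0.03946208 0.10740619] [-4.93413045 -0.67276916 20.37014991] 35.89212963327728
0.096 [262.32622234 214.76339136]
0.102 [262.29667689 212.37560907]
```

View pics/a7.png

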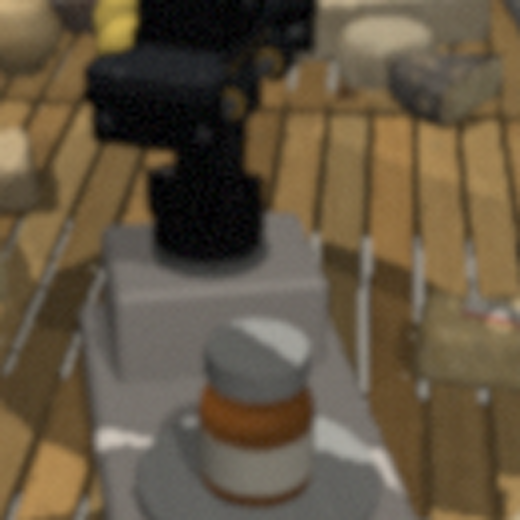

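The knob sits right down over the collar (skirt bottom at about row 255 of the crop) and the jar stands upright on the pan. The TCP didn't drop further as the force rose from 15 to 20 N, so the shaft is at its stop. Handing in.

```bash
python3 -c "
from station import order,env
print(order.close_job()); o=env.observe(); print(o['t'],o['tcp_pos'],o['ft_force'],o['width'])"
```

```text
the job is handed in; nothing more can be done
None
the job is handed in; nothing more can be done
```

I handed the job in at t = 17.4 s. The jar is upright on the pan and released, and the gripper still holds the knob pressed down on the shaft.

- **Jar:** The last pictures show it standing upright near the middle of the pan. The two cameras disagreed on the pan centre by about 15 mm in y, so I aimed between them. The centring is probably good to about 5 mm and was not measured more closely.
- **Knob angle:** I measured the rib at about -14° and turned the knob to match. It went onto the shaft with only light side forces, at most about 4 N.
- **Pressing:**
  - The spring force started at about 4 N and reached 7 N after a further 3 mm.
  - It then stiffened to 15–20 N with the arm no longer descending, so I take the shaft to be at its stop.
  - The grip did not slip and the opening stayed at 35.9 mm, which fits the 36 mm grip.
- **Not checked:**
  - The top camera was blocked by the arm, so nose-over-rib and full seating rest on the insertion depth, the forces and one side picture.
  - I moved nothing near the cheeses, but did not measure them again.
  - No readings were available after hand-in.

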